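# Seat the cover plate on the bearing housing's dowels

### The arm

A 7-joint arm with a two-finger parallel gripper is mounted at the origin on a cart in front of the work surface, level with it; the furniture and walls round the work are solid. World frame = base frame: x ahead of the robot, y to its left, z up, the work surface at z = 0. Lengths are in m, angles in rad, forces in N, time in s.
With the tool pointing down it reaches from about 0.35 to 0.9 m from the base axis. Payload 8.1 kg.
Tool frame: the origin (TCP) lies midway between the tips of the shut fingers; the grasp point (between the pads) lies behind it (arm.tcp_to_grasp is the z of the grasp point in the tool frame, in m); z points along the fingers, y is the line along which they close (so a half turn about z gives the same grasp; the last joint's range is limited). The gripper opens to 92 mm and grips with 3 to 60 N. Pads are 19 mm wide; open, the fingers measure 130 mm over their backs; the gripper's body (75 mm by 190 mm) begins 47 mm behind the grasp point.
Start: joints at [1.043, 0.434, 0.025, 1.573, -0.012, 1.134, -0.075], TCP at [0.258, -0.569, 0.227] pointing down, gripper open.
Joint ranges: [-2.62, 2.62], [-0.44, 2.09], [-1.27, 1.32], [0.08, 2.57], [-1.32, 4.46], [0.12, 2], [-2.74, 2.74]. Speed limits (rad/s): [2.22, 2.22, 3.01, 3.01, 3.14, 3.14, 3.14].

### API

Orientations are given as a rotation vector (axis times angle).
In Python, from cell import readout, vision, arm gives the robot as it stands.
- The arm moves only by the tool carry_out, never from a script. Its argument "increments" is one flat list of numbers, 6 for each row, row after row: the shift along the world's x, y, z in mm, then the turn, a rotation vector about the world's x, y, z in rad. In form: [tx, ty, tz, wx, wy, wz, tx, ty, tz, wx, wy, wz, ...]. A call has 1 to 20 rows; each row shifts and turns the commanded pose from where the row before left it; what a row does not reach is not made up. A row lasts 1/8 s, in which the tool goes at most 62.5 mm and 10.7 degrees, less where a joint would pass 70% of its speed; a pose out of reach is approached as far as the arm can. A call with a gripper value outside its range is refused whole. "grip" is the closure, from 0 (fully open) to 1 (shut), set as the call begins (left out, the last holds). The fingers move at their own pace and stop on an object; "newtons" is the grip in N (left out, the last holds). Time passes only in rows, so rows that do not move let the fingers close. It gives the time, the measured TCP pose, the force, the opening and the grip force at its end, in the units of the state.
- readout.observe(): the state, without advancing time (a new reading comes with each control period).
- vision.get_image(name): name is "scene" or "side" or "wrist"; returns the picture (400x640x3 uint8, red, green, blue); there is no depth.
- vision.calibration(name): a dict with "fov_y" (degrees; the focal length in pixels is half the picture's height over the tangent of half this angle, whatever the lens; pixels are square), "cx", "cy" (the principal point, pixels), "pose" (4x4, takes a point from camera to world coordinates). Camera axes: x right, y up, looking along -z (the intrinsics and any distortion apply to the point x, -y, -z); pixel columns grow to the right and rows downward; lengths in m; the calibration is good to about 2 mm. A picture is of the moment at which its call begins: read the wrist's pose just before it. calibration takes no time and is no camera call; for the wrist camera it gives the pose at the moment of the call.
- arm.sign_off(): hands the job in; it is judged then, once.
The state is a dict: "clock": time; "joints": joint angles; "dq": joint speeds; "joint_efforts": joint torques, N m; "position": TCP position; "ee_rot": TCP orientation; "force": force on the tool from outside, world axes, zero at the start; "ft_torque": the same for the moment, N m; "width": opening from 0.0 (shut) to 1.0 (fully open); "gripper_force": force on a finger pad.
Only numpy, scipy, OpenCV 4.12 (cv2) and the standard library are available. Lean on these libraries where they do the work, as an engineer would, in place of code of your own. Each camera call takes 0.05 s, during which the arm holds its last target. There are 200 camera calls.

### The job

An aluminium bearing housing stands on the bench with two pointed steel dowels rising from its top. Take the oblong steel cover with the two large holes by its grip rib and lower it over the dowels until it lies flush on the housing's top face, then let go; do not drop it on. Leave the square cover with the four small holes where it is.

Things in the scene. Friction and masses are not known exactly. Their poses are not given: they have to be found in the camera images.
- oblong_cover: Oblong cover: steel plate 150 x 70 x 10 mm (x, y, z), about 0.4 kg, loose, flat on the bench, rib up. Origin: centre of its underside; x along its length, z up. Two 28 mm through holes at x = -52 and +52 mm, y = 0. Grip rib in the middle of its top: 56 mm along x, 16 mm thick along y, z = 10 to 48 mm. Same after a half turn about z.
- housing: Bearing housing: fixed aluminium block 160 x 85 x 40 mm (x, y, z), bearing in its top. Origin: centre of its underside, on the bench; x along its length, z up. Flat top face at z = 40 mm. Two fixed dowels on it at x = -52 and +52 mm, y = 0: 14 mm thick for 16 mm, then tapering to 6 mm at the tip, z = 72 mm. The seated cover's underside lies on the top face, 7 mm play round each dowel.
- square_cover: Square cover, to be left alone: steel plate 90 x 90 x 10 mm with four 11 mm holes near its corners, loose, flat on the bench. Origin: centre of its underside, z up. Grip rib in the middle of its top: 56 mm along x, 16 mm thick along y, z = 10 to 48 mm.

How it is judged:
By the outcome, as a careful person would: the job done as asked, in the order asked, and still so for the second after the job is handed in, with the robot touching nothing.
It also fails if it takes over 35 s, if anything falls off the work surface, if the arm or the gripper's body presses on something with over 40 N, if the wrist force passes 120 N, or if a joint passes its speed limit or range.

## Working session

There is one attempt and no reset: what is moved stays moved. The work goes in short steps, Python scripts to look and compute and a tool call to move; the robot and the scene stay as the last step left them, time stands still between calls to the robot, and variables do not carry over. Pictures are saved under pics/ and viewed, at most 10 in all, crops included, and the job is handed in when it is done.

Besides the shell and the picture viewer there is one more tool, called after "Emit:" in YAML: its name, and indented under it one key for each argument. carry_out: Moves the arm, as the interface text tells. Its arguments: {"type":"object","properties":{"increments":{"type":"array","items":{"type":"number"}},"grip":{"type":"number"},"newtons":{"type":"number"}},"required":["increments"]}

```bash
mkdir -p pics; ls; cat > h.py <<'E'
import numpy as np, cv2
from cell import readout, vision, arm
def grab(name, fn):
    c=vision.calibration(name); im=vision.get_image(name); cv2.imwrite('pics/'+fn, cv2.cvtColor(im,cv2.COLOR_RGB2BGR)); return im,c
E
python3 - <<'E'
from h import *
for n in ['scene','side']:
    im,c=grab(n,n+'0.png'); print(n,{k:(np.round(v,3).tolist() if k=='pose' else v) for k,v in c.items()})
print(readout.observe(), arm.tcp_to_grasp)
c=vision.calibration('wrist');print(c)
E
```

```text
pics
scene {'fov_y': 43.99967476408332, 'cx': 313.99391863833176, 'cy': 198.80111439918588, 'pose': [[-0.614, 0.569, -0.547, -0.034], [-0.789, -0.433, 0.436, 0.549], [0.012, 0.699, 0.715, 0.712], [0.0, 0.0, 0.0, 1.0]]}
side {'fov_y': 56.97141643396081, 'cx': 318.5775547432696, 'cy': 197.33794519498286, 'pose': [[-0.964, 0.128, -0.233, 0.292], [-0.266, -0.475, 0.839, 0.835], [-0.003, 0.87, 0.492, 0.449], [0.0, 0.0, 0.0, 1.0]]}
{'clock': 0.1, 'joints': array([ 1.04338448,  0.43512504,  0.02496625,  1.57398819, -0.01158554,
        1.13399567, -0.07507155]), 'dq': array([-2.04343899e-03, -1.52064775e-04, -1.79580930e-04, -9.39142441e-04,
       -6.86004054e-05, -1.38168008e-03,  1.43146458e-03]), 'joint_efforts': array([ 3.50988681e-03, -6.69127321e+01,  9.88440067e-01, -3.15146434e+01,
       -6.04295614e-02,  3.74010263e-02,  1.27707367e-04]), 'position': array([ 0.25736093, -0.56906168,  0.22604786]), 'ee_rot': array([-3.06972292e+00, -6.61968325e-01,  6.58543076e-04]), 'force': array([0.48394661, 0.49978358, 0.08457555]), 'ft_torque': array([-0.03038041,  0.07521124, -0.00859266]), 'gripper_force': 0.0, 'width': 1.0010363135867648} -0.0188
{'fov_y': 67.05597765830296, 'cx': 315.5213338477307, 'cy': 197.07131274011536, 'pose': array([[ 0.4119009 ,  0.87395077,  0.25796842,  0.32687186],
       [-0.91122638,  0.39568077,  0.11446927, -0.53692595],
       [-0.00203264, -0.28221762,  0.95934826,  0.38222278],
       [ 0.        ,  0.        ,  0.        ,  1.        ]])}
```

View pics/scene0.png

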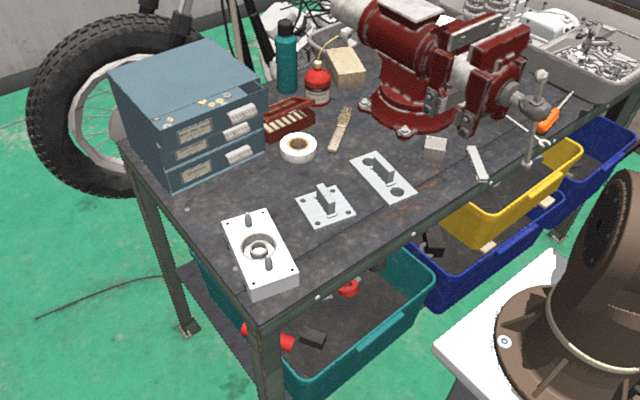

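View pics/side0.png

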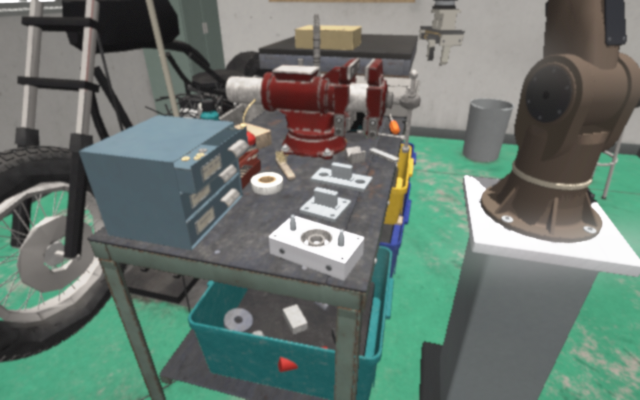

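The scene view shows the housing at about (260,253), with its dowels at (248,220) and (268,262). The square cover is at (325,206) and the oblong cover at (383,178), with holes at (369,162) and (397,191). The red vise stands behind them. The side view shows the same layout, with the housing at (317,245) and the oblong cover at (341,177).

```bash
cat >> h.py <<'E'
def ray(c,u,v):
    f=200/np.tan(np.radians(c['fov_y']/2)); P=np.array(c['pose'])
    d=P[:3,:3]@np.array([(u-c['cx'])/f,-(v-c['cy'])/f,-1]); return P[:3,3],d/np.linalg.norm(d)
def onz(c,u,v,z):
    o,d=ray(c,u,v); return o+d*(z-o[2])/d[2]
E
python3 - <<'E'
from h import *
c=vision.calibration('scene'); s=vision.calibration('side')
def p(n,*a): print(n,np.round(onz(*a)*1000))
for u,v in [(369,162),(397,191)]: p('hole',c,u,v,.01)
p('rib mid',c,380,163,.048)
for u,v in [(248,213),(268,257)]: p('tip',c,u,v,.072)
for u,v in [(222,221),(270,209),(298,276),(250,297)]: p('hcorner',c,u,v,.04 )
for u,v in [(292,219),(341,233)]: p('tip side',s,u,v,.072)
p('sq',c,325,206,.01)
for u,v in [(314,180),(368,179)]: p('side ob corners', s,u,v,.01)
p('vise base near',c,455,125,0);p('vise top',c,470,90,.15); p('handle',c,530,162,0.0); p('drawer',c,168,193,0)
im=cv2.imread('pics/scene0.png')[130:310,200:440]; cv2.imwrite('pics/crop.png',cv2.resize(im,None,fx=3.3,fy=3.3,interpolation=2))
E
```

```text
hole [518. -40.  10.]
hole [418. -26.  10.]
rib mid [472. -24.  48.]
tip [497. 273.  72.]
tip [396. 299.  72.]
hcorner [536. 307.  40.]
hcorner [508. 221.  40.]
hcorner [355. 270.  40.]
hcorner [369. 354.  40.]
tip side [496. 286.  72.]
tip side [397. 307.  72.]
sq [473. 116.  10.]
side ob corners [535.   2.  10.]
side ob corners [399. -41.  10.]
vise base near [ 500. -301.    0.]
vise top [ 447. -237.  150.]
handle [ 313. -330.    0.]
drawer [702. 340.   0.]
```

View pics/crop.png

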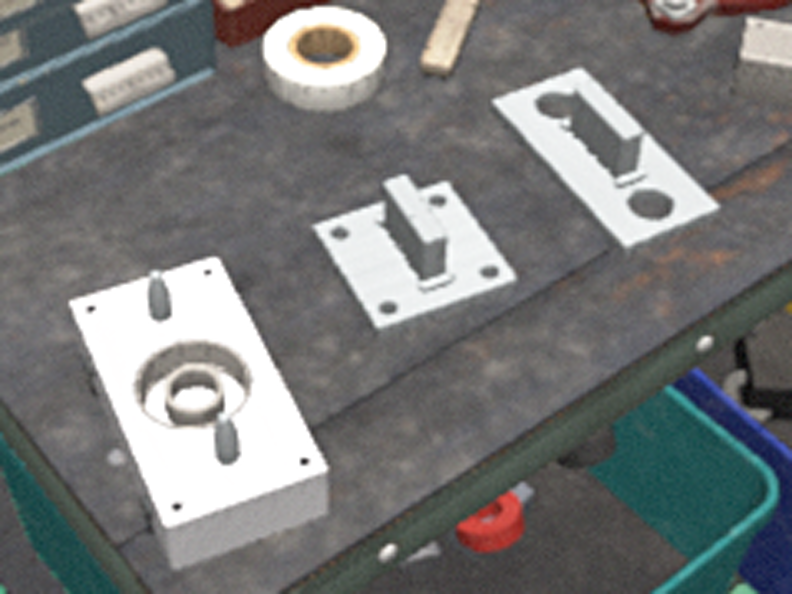

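The crop confirms both holes on the oblong cover and both dowels on the housing. I'll check the vise height before the transit.

```bash
python3 - <<'E'
from h import *
c=vision.calibration('scene'); s=vision.calibration('side')
def tri(a,b):
    o1,d1=ray(c,*a);o2,d2=ray(s,*b); A=np.c_[d1,-d2]; t=np.linalg.lstsq(A,o2-o1,rcond=None)[0]
    p,q=o1+d1*t[0],o2+d2*t[1]; print(np.round((p+q)*500),'gap',round(np.linalg.norm(p-q)*1000))
tri((541,75),(415,75)); tri((530,163),(405,135)); tri((523,45),(381,62)); tri((495,18),(350,63)); tri((410,5),(297,70))
E
```

```text
[ 317. -237.  245.] gap 6
[ 311. -297.   38.] gap 35
[ 410. -303.  255.] gap 21
[ 519. -368.  242.] gap 8
[ 666. -270.  236.] gap 4
```

Emit:
carry_out:
  increments: [0, 0, 57, 0, 0, 0, 0, 0, 57, 0, 0, 0, 0, 0, 57, 0, 0, 0, 0, 0, 57, 0, 0, 0, 14, 36, 0, 0, 0, 0.17, 14, 36, 0, 0, 0, 0.17, 14, 36, 0, 0, 0, 0.17, 14, 36, 0, 0, 0, 0.17, 14, 36, 0, 0, 0, 0.17, 14, 36, 0, 0, 0, 0.17, 14, 36, 0, 0, 0, 0.17, 14, 36, 0, 0, 0, 0.17, 14, 36, 0, 0, 0, 0.17, 14, 36, 0, 0, 0, 0.17, 14, 36, 0, 0, 0, 0.17, 14, 36, 0, 0, 0, 0.17, 14, 36, 0, 0, 0, 0.17, 14, 36, 0, 0, 0, 0.17, 14, 34, 0, 0, 0, 0.17, 0, 0, 0, 0, 0, 0]
  grip: 0

```text
clock: 2.6
position: [0.4678, -0.0286, 0.4544]
ee_rot: [-0.251, -3.131, -0.002]
force: [0.8, -0.1, 0.1]
width: 0.999
gripper_force: 0.0
```

Emit:
carry_out:
  increments: [0, 0, -50, 0, 0, 0, 0, 0, -50, 0, 0, 0, 0, 0, -50, 0, 0, 0, 0, 0, -50, 0, 0, 0, 0, 0, 0, 0, 0, 0, 0, 0, 0, 0, 0, 0]

```text
clock: 3.35
position: [0.4684, -0.0318, 0.2565]
ee_rot: [0.263, 3.129, 0.0]
force: [0.3, -0.2, 1.2]
width: 1.002
gripper_force: 0.0
```

```bash
python3 - <<'E'
from h import *
im,c=grab('wrist','w1.png'); st=readout.observe(); print(st['position'],st['ee_rot'])
import pickle; pickle.dump(c,open('w1.pkl','wb'))
E
```

```text
[ 0.46887373 -0.03162715  0.25689051] [2.63001742e-01 3.12751926e+00 1.51987345e-04]
```

View pics/w1.png

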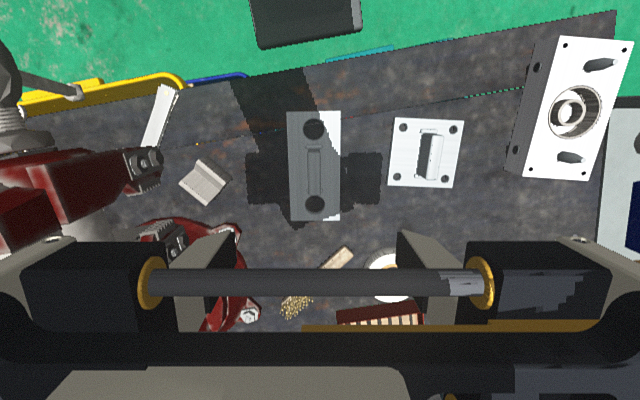

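The wrist view shows the oblong cover in the gripper's shadow, with holes at about (314,129) and (314,203). The housing is at right, with dowels near (600,66) and (571,157).

```bash
python3 - <<'E'
from h import *
import pickle; c=pickle.load(open('w1.pkl','rb')); im=cv2.imread('pics/w1.png'); g=cv2.cvtColor(im,cv2.COLOR_BGR2GRAY)
sub=g[105:225,284:346]; print(np.bincount(sub.ravel()//16,minlength=16))
pts=[]
for (u,v) in [(314,129),(314,203)]:
    r=g[v-14:v+15,u-16:u+17]; m=(r<55).astype(np.uint8)
    n,l,s,ce=cv2.connectedComponentsWithStats(m); 
    for i in range(1,n):
        if s[i,4]>100: print(s[i],ce[i]+[u-16,v-14])
for u,v in [(314,129),(314,203)]: pts.append(onz(c,u,v,.008)); print('hole',pts[-1]*1000)
print('len',np.linalg.norm(pts[0]-pts[1]),'mid',(pts[0]+pts[1])/2)
for u,v in [(288,111),(341,111),(341,220),(288,220)]: print('corner',onz(c,u,v,.01)*1000)
for u,v in [(563,36),(636,42),(590,182),(520,172)]: print('H corner',onz(c,u,v,.04)*1000)
print([np.round(onz(c,*p,.048)*1000) for p in [(307,149),(321,149),(321,196),(307,196)]])
w=cv2.hconcat([cv2.resize(im[95:230,270:360],None,fx=4,fy=4,interpolation=2),cv2.resize(im[25:192,500:640],(452,540),interpolation=2)]);cv2.imwrite('pics/w1c.png',w[:540,:800]);print(w.shape)
E
```

```text
[   0    0  691  905  174  673  896 3359   60   27   12   19   31   17
   26  550]
[  6   4  20  20 262] [313.3129771  128.83206107]
[  8   7  18  16 219] [314.64840183 203.65753425]
hole [418.8371317  -24.19136587   8.        ]
hole [519.05575914 -41.35391847   8.        ]
len 0.10167756142736653 mid [ 0.46894645 -0.03277264  0.008     ]
corner [390.88463426 -53.22420749  10.        ]
corner [402.26273095  13.78880442  10.        ]
corner [549.867196    -7.65660246  10.        ]
corner [537.22833261 -81.97488029  10.        ]
H corner [363.49618546 266.40913358  40.        ]
H corner [383.34678621 347.29856431  40.        ]
H corner [540.24559583 310.4923544   40.        ]
H corner [512.20823324 222.59242798  40.        ]
[array([438., -36.,  48.]), array([441., -19.,  48.]), array([499., -29.,  48.]), array([496., -46.,  48.])]
(540, 812, 3)
```

View pics/w1c.png

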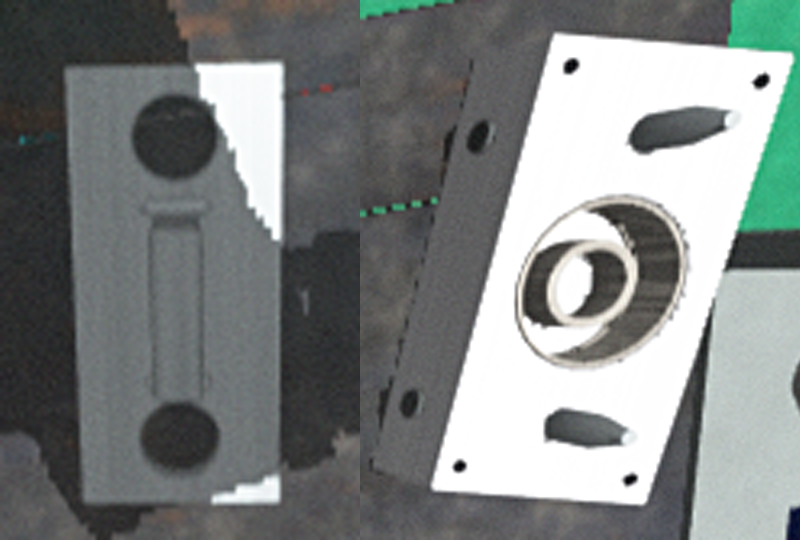

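The crop gives clean holes and rib edges. The cover's centre is about (469,-33) mm at -9.7°, and the tool is already aligned with it. The housing corners are clear too. Descending to grasp.

Emit:
carry_out:
  increments: [0, -1, -50, 0, 0, 0, 0, 0, -50, 0, 0, 0, 0, 0, -50, 0, 0, 0, 0, 0, -40, 0, 0, 0, 0, 0, -25, 0, 0, 0, 0, 0, -15, 0, 0, 0, 0, 0, -10, 0, 0, 0, 0, 0, 0, 0, 0, 0, 0, 0, 0, 0, 0, 0]

```text
clock: 4.53
position: [0.4682, -0.0325, 0.0155]
ee_rot: [0.262, 3.129, -0.0]
force: [-0.1, -0.3, -0.2]
width: 1.003
gripper_force: 0.0
```

Emit:
carry_out:
  increments: [0, 0, 0, 0, 0, 0, 0, 0, 0, 0, 0, 0, 0, 0, 0, 0, 0, 0, 0, 0, 0, 0, 0, 0, 0, 0, 0, 0, 0, 0, 0, 0, 0, 0, 0, 0]
  grip: 1
  newtons: 45

```text
clock: 5.28
position: [0.4675, -0.0325, 0.0147]
ee_rot: [-0.262, -3.131, -0.0]
force: [-0.1, 0.2, -0.1]
width: 0.392
gripper_force: 0.0
```

```bash
python3 - <<'E'
from h import *
import pickle; c=pickle.load(open('w1.pkl','rb')); s=vision.calibration('scene')
C=np.array([onz(c,*p,.04)[:2]*1000 for p in [(560.7,35.5),(634.1,41.4),(589.2,181.2),(522.3,176.5)]]); print(C.round(), C.mean(0), [np.linalg.norm(C[i]-C[i-1]).round() for i in range(4)])
D=[onz(c,*p,.04)[:2]*1000 for p in [(586.7,67.7),(559.8,156.4)]]; print('bases',D,(D[0]+D[1])/2,np.linalg.norm(D[1]-D[0]),np.degrees(np.arctan2(*(D[1]-D[0])[::-1])))
k=3.3;S=np.array([onz(s,200+u/k,130+v/k,.04)[:2]*1000 for u,v in [(70,299),(218,257),(327,466),(165,525)]]); print(S.round(),S.mean(0))
D=[onz(s,200+u/k,130+v/k,.042)[:2]*1000 for u,v in [(160,314),(228,458)]]; print('bases',D,(D[0]+D[1])/2)
print(readout.observe()['width']*92)
E
```

```text
[[363. 264.]
 [382. 345.]
 [539. 309.]
 [519. 226.]] [450.62488579 285.99101382] [np.float64(161.0), np.float64(84.0), np.float64(161.0), np.float64(86.0)]
bases [array([401.47297138, 295.14169552]), array([500.45437579, 270.77661313])] [450.96367358 282.95915433] 101.93613519547833 -13.82888511143386
[[537. 308.]
 [515. 225.]
 [361. 262.]
 [381. 346.]] [448.63420993 285.31495822]
bases [array([496.58966367, 274.98973939]), array([394.482738  , 299.95025252])] [445.53620083 287.46999595]
36.09861556665029
```

Emit:
carry_out:
  increments: [0, 0, 0, 0, 0, 0, 0, 0, 0, 0, 0, 0, 0, 0, 0, 0, 0, 0, 0, 0, 0, 0, 0, 0, 0, 0, 0, 0, 0, 0, 0, 0, 0, 0, 0, 0]

```text
clock: 6.02
position: [0.4675, -0.0326, 0.0147]
ee_rot: [-0.262, -3.131, 0.0]
force: [-0.8, -2.2, 0.8]
width: 0.174
gripper_force: 45.0
```

Emit:
carry_out:
  increments: [0, 0, 10, 0, 0, 0, 0, 0, 25, 0, 0, 0, 0, 0, 40, 0, 0, 0, 0, 0, 50, 0, 0, 0, 0, 0, 50, 0, 0, 0, 0, 0, 0, 0, 0, 0]

```text
clock: 6.78
position: [0.4697, -0.0319, 0.1935]
ee_rot: [0.261, 3.124, 0.0]
force: [-0.1, -0.2, -3.7]
width: 0.172
gripper_force: 45.0
```

Emit:
carry_out:
  increments: [-1, 10, 0, 0, 0, 0, -2, 30, 0, 0, 0, -0.01, -2, 35, 0, 0, 0, -0.01, -2, 40, 0, 0, 0, -0.01, -2, 45, 0, 0, 0, -0.01, -2, 45, 0, 0, 0, -0.01, -2, 40, 0, 0, 0, -0.01, -2, 35, 0, 0, 0, -0.006, -2, 25, 0, 0, 0, 0, -2, 13, 0, 0, 0, 0, 0, 0, -30, 0, 0, 0, 0, 0, -30, 0, 0, 0, 0, 0, -25, 0, 0, 0, 0, 0, 0, 0, 0, 0, 0, 0, 0, 0, 0, 0]

```text
clock: 8.65
position: [0.4486, 0.2856, 0.1052]
ee_rot: [-0.365, -3.12, -0.0]
force: [0.2, 0.3, -2.9]
width: 0.172
gripper_force: 45.0
```

```bash
python3 - <<'E'
from h import *
st=readout.observe(); print(st['position'],st['ee_rot'],st['force'])
a,_=grab('scene','s2.png'); b,_=grab('wrist','w2.png'); 
A=cv2.resize(cv2.imread('pics/s2.png')[150:320,190:320],(390,510),interpolation=2)
B=cv2.resize(cv2.imread('pics/side0.png'),(1,1))
grab('side','d2.png'); B=cv2.resize(cv2.imread('pics/d2.png')[180:320,240:400],(400,350),interpolation=2)
W=cv2.resize(cv2.imread('pics/w2.png'),(256,160)); o=np.zeros((510,790,3),np.uint8); o[:,:390]=A; o[:350,390:]=B; o[350:,390:646]=W; cv2.imwrite('pics/m2.png',o)
E
```

```text
[0.44855684 0.28561456 0.1051543 ] [-3.64992669e-01 -3.12017828e+00 -1.26495860e-04] [ 0.16718376  0.28949935 -2.85025764]
```

View pics/m2.png

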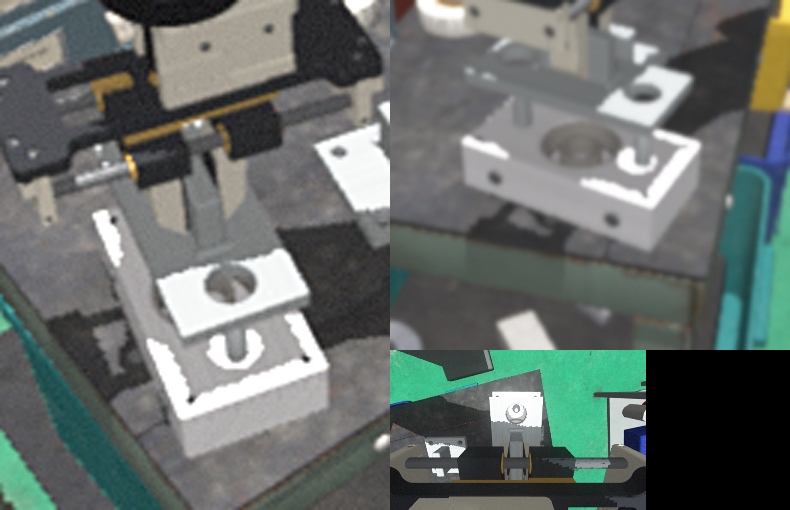

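The views show the cover hovering about 50 mm over the housing's top face, with the near dowel tip visible through the near hole in both the scene and wrist pictures. I'll measure the offset.

```bash
python3 - <<'E'
from h import *
s=vision.calibration('scene');w=vision.calibration('wrist');d=vision.calibration('side')
print('scene hole',onz(s,266.7,244.3,.1005)*1000,'dowel base',onz(s,269,269.3,.042)*1000)
print('side hole',onz(d,240+253/2.5,180+94/2.5,.1005)*1000,'base',onz(d,240+253/2.5,180+162/2.5,.04)*1000)
print('pred hole',w['pose'][:3,3])
im=cv2.imread('pics/w2.png'); cv2.imwrite('pics/w2c.png',cv2.resize(im[90:215,240:390],None,fx=4,fy=4,interpolation=2))
E
```

```text
scene hole [398.71766515 297.87856421 100.5       ] dowel base [393.71033688 300.65887297  42.        ]
side hole [399.08916    301.19300922 100.5       ] base [397.95532569 298.71423016  40.        ]
pred hole [0.37471986 0.30428597 0.26185214]
```

View pics/w2c.png

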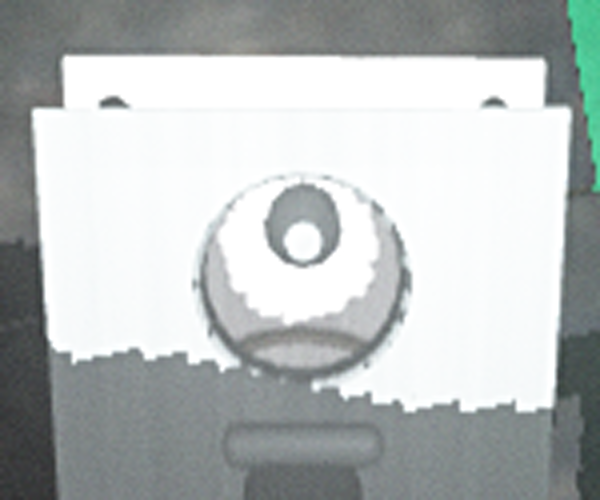

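The close wrist view has the hole at crop (304,275) and the flat dowel tip at (302,243), which is centred laterally.

```bash
python3 - <<'E'
from h import *
w=vision.calibration('wrist')
print('hole',onz(w,240+304/4,90+275/4,.1005)*1000,'tip',onz(w,240+302/4,90+243/4,.072)*1000)
E0=[onz(w,240+u/4,90+v/4,z)*1000 for u,v,z in [(33,109,.1005),(571,108,.1005),(62,57,.04),(545,60,.04)]]; print(np.round(E0))
print('cover mid',(E0[0]+E0[1])/2,'housing mid',(E0[2]+E0[3])/2)
E
```

```text
hole [400.22637045 298.76108094 100.5       ] tip [399.75166523 298.64370896  72.        ]
[[371. 270. 100.]
 [387. 337. 100.]
 [363. 264.  40.]
 [383. 347.  40.]]
cover mid [379.12861986 303.50676852 100.5       ] housing mid [372.58119618 305.45063002  40.        ]
```

Aligned to within about 1 mm and 0.5°, so I'll lower it, slowly at the end.

Emit:
carry_out:
  increments: [0, 0, -8, 0, 0, 0, 0, 0, -8, 0, 0, 0, 0, 0, -8, 0, 0, 0, 0, 0, -8, 0, 0, 0, 0, 0, -6, 0, 0, 0, 0, 0, -4, 0, 0, 0, 0, 0, -3, 0, 0, 0, 0, 0, -2, 0, 0, 0, 0, 0, -1, 0, 0, 0, 0, 0, 0, 0, 0, 0, 0, 0, 0, 0, 0, 0]

```text
clock: 10.18
position: [0.4486, 0.2856, 0.0569]
ee_rot: [0.365, 3.12, 0.0]
force: [0.3, 0.2, -3.1]
width: 0.172
gripper_force: 45.0
```

Still hanging freely, with about 2 mm to go.

Emit:
carry_out:
  increments: [0, 0, -1, 0, 0, 0, 0, 0, -0.5, 0, 0, 0, 0, 0, -0.5, 0, 0, 0, 0, 0, 0, 0, 0, 0, 0, 0, 0, 0, 0, 0]

```text
clock: 10.8
position: [0.4486, 0.2855, 0.0548]
ee_rot: [0.365, 3.12, 0.0]
force: [-0.5, 0.7, -2.6]
width: 0.172
gripper_force: 45.0
```

Emit:
carry_out:
  increments: [0, 0, -0.4, 0, 0, 0, 0, 0, -0.4, 0, 0, 0, 0, 0, 0, 0, 0, 0, 0, 0, 0, 0, 0, 0]

```text
clock: 11.3
position: [0.4486, 0.2855, 0.0547]
ee_rot: [0.365, 3.12, -0.0]
force: [-3.2, -3.0, 9.9]
width: 0.172
gripper_force: 45.0
```

The contact force (+10 N) came at the predicted seated height, so I'll open the gripper and retreat straight up.

Emit:
carry_out:
  increments: [0, 0, 0, 0, 0, 0, 0, 0, 0, 0, 0, 0, 0, 0, 0, 0, 0, 0, 0, 0, 0, 0, 0, 0, 0, 0, 0, 0, 0, 0, 0, 0, 0, 0, 0, 0, 0, 0, 0, 0, 0, 0, 0, 0, 0, 0, 0, 0]
  grip: 0

```text
clock: 12.3
position: [0.4485, 0.2855, 0.0539]
ee_rot: [-0.365, -3.12, -0.0]
force: [-0.2, 0.8, 0.3]
width: 0.978
gripper_force: 0.0
```

Emit:
carry_out:
  increments: [0, 0, 10, 0, 0, 0, 0, 0, 20, 0, 0, 0, 0, 0, 40, 0, 0, 0, 0, 0, 50, 0, 0, 0, 0, 0, 50, 0, 0, 0, 0, 0, 0, 0, 0, 0, 0, 0, 0, 0, 0, 0]

```text
clock: 13.18
position: [0.4484, 0.2852, 0.224]
ee_rot: [0.365, 3.12, -0.0]
force: [0.4, -0.8, -1.2]
width: 1.0
gripper_force: 0.0
```

```bash
python3 - <<'E'
from h import *
grab('scene','s3.png'); grab('side','d3.png')
A=cv2.resize(cv2.imread('pics/s3.png')[150:320,190:320],(390,510),interpolation=2)
B=cv2.resize(cv2.imread('pics/d3.png')[180:320,240:400],(400,350),interpolation=2)
o=np.zeros((510,790,3),np.uint8); o[:,:390]=A; o[:350,390:]=B; cv2.imwrite('pics/m3.png',o)
E
```

```text
(no output)
```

View pics/m3.png

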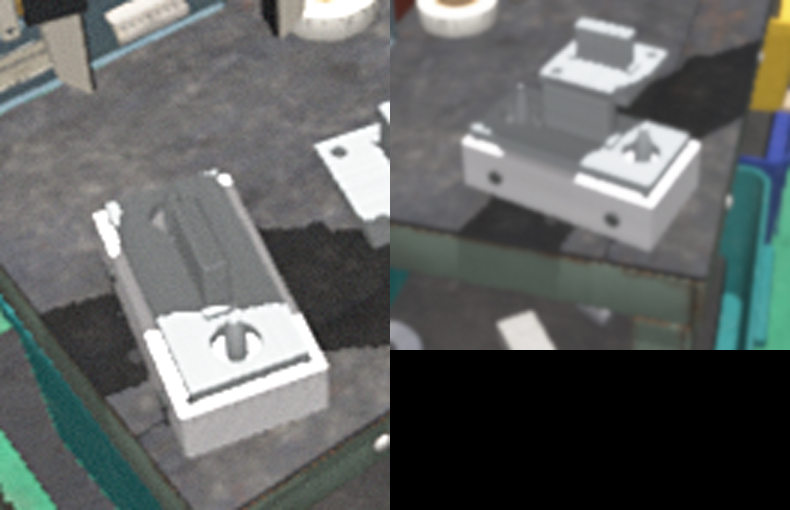

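The cover lies flush on the housing. Its near dowel stands in the near hole (crop 235,340), the far dowel shows in the side view (crop 520,105), and the square cover hasn't moved.

```bash
python3 -c "
from cell import arm; print(arm.sign_off())"
```

```text
the job is handed in; nothing more can be done
None
```

The oblong cover lies flush on the housing over both dowels and has been let go; the square cover was left where it was, and the job is handed in at about 13 s on the robot's clock.

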